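Tension the scroll saw blade

TASK

A new blade has just been fitted in the scroll saw and is still slack. Lay the quick-release lever on the front of the saw's arm fully back down along the arm, then wind the tension wheel at the rear clockwise until it feels firm - about 11 N at the crank knob - without overwinding it. Let go and leave everything else on the bench alone.

Things in the scene. Friction and masses are not known exactly. Their poses are not given: they have to be found in the camera images.
- saw: Grey cast scroll saw, bolted down, 570 mm long, standing along y: blade and aluminium saw table at its +y end, rear column at its -y end. Origin: under the middle of its base; z up. Upper arm 40 mm wide (x), its top 245 mm up; saw table top 125 mm up. It does not move.
- lever (a joint): Quick-release lever on top of the arm's front end, rad: 0 = released, leaning 18 degrees past upright to the front (saw's +y); grows as it swings over the top towards the rear; 1.75 = closed at its stop, lying back along the arm, end 8 degrees above level. Stays where it is left; about 5 N at its end moves it. While released it keeps the blade slack.
- lever_pivot (a point): Hinge axis of the lever (along the saw's x), on the arm's centre line, 142 mm to +y of the saw's origin, 254 mm up.
- lever_tip (a point): Point on the lever's centre line 75 mm from its hinge axis, in its end paddle: black plastic, 24 mm wide (saw's x), 10 mm thick, 28 mm long, reaching from 51 to 79 mm from the hinge axis. The rest of the lever is a steel bar 14 mm wide, 8 mm thick.
- wheel: Dark steel three-spoke handwheel, 112 mm across the rim, on a vertical axis on the arm's rear end, 215 mm to -y of the saw's origin. Origin on its axis at its underside, 255 mm up; rim top 20 mm above the origin, hub top 24 mm. It stays at this height. The crank knob stands at -x of this body. Clockwise seen from above tightens. It stays where it is left.
- crank_grip (a point): Grip point on the axis of the wheel's crank knob: an upright black plastic knob, 19 mm across, 42 mm tall, turning freely on its pin, 48 mm from the wheel's axis. The point is 26 mm above the knob's foot (47 mm above the wheel's origin) and 16 mm below its top.
- board_blank: Bystander: loose copper-clad board blank 70 x 100 x 6 mm lying on the saw table. Origin at the centre of its underside.
- pliers: Bystander: pliers with yellow grips, about 150 mm long, on the mat. Origin at the pivot, underside.
- tape_measure: Bystander: tape measure 70 x 36 x 66 mm standing on the mat beyond the saw. Origin at the centre of its underside.
- tape_roll: Bystander: roll of blue tape, 90 mm across, 24 mm high, lying on the mat. Origin at the centre of its underside.
- wheel_hub (a point): Centre of the wheel, on its axis, 14 mm above its origin. Feel when winding slowly, at the crank knob: slack 1 to 2 N for an unknown 0.3 to 1.5 turns; then the blade takes up and resistance climbs evenly, about 6 N per radian, to firm: 11 N (8 to 14 N is right). Over 20 N is overwound.

How it is judged:
By the outcome, as a careful person would: the job done as asked, in the order asked, and still so for the second after the job is handed in, with the robot touching nothing.
It also fails if it takes over 72 s, if anything falls off the work surface, if the arm or the gripper's body presses on something with over 40 N, if the wrist force passes 120 N, or if a joint passes its speed limit or range.

ROBOT

A 6-joint arm with a two-finger parallel gripper is mounted at the origin on the work surface. World frame = base frame: x ahead of the robot, y to its left, z up, the work surface at z = 0. Lengths are in m, angles in rad, forces in N, time in s.
With the tool pointing down it reaches from about 0.3 to 0.85 m from the base axis. Payload 4.2 kg.
Tool frame: the origin (TCP) lies midway between the tips of the shut fingers; the grasp point (between the pads) lies ctrl.hold_point_z behind it (ctrl.hold_point_z is the distance from the TCP to the grasp point, in m); z points along the fingers, y is the direction in which the jaws open and shut (so a half turn about z gives the same grasp; the last joint's range is limited). The gripper opens to 91 mm and grips with 3 to 60 N. Pads are 32 mm wide; open, the fingers measure 118 mm over their backs; the gripper's body (76 mm by 178 mm) begins 60 mm behind the grasp point.
Start: joints at [1.303, 0.32, 1.565, -0, 1.257, -0.02], TCP at [0.141, 0.557, 0.214] pointing down, gripper open.
Joint ranges: [-3.11, 3.11], [-0.84, 2.01], [0.21, 2.61], [-1.34, 4.49], [0.05, 2.63], [-2.56, 2.56]. Speed limits (rad/s): [2.57, 2.57, 3.14, 3.14, 3.14, 3.14].

INTERFACE

Orientations are given as a unit quaternion [x, y, z, w].
In Python, from cell import ctrl, imaging gives the robot as it stands.
- The arm moves only by the shell command python3 -m inch 'ROWS' [OPENING] [FORCE]. ROWS is JSON, a list of rows, each a list of 2 entries, a list of its own where there are three numbers: the shift along the tool's x, y, z scaled (see below), then the turn about the tool's z scaled (see below). A call has 1 to 20 rows; each row is the pose to reach, as a shift and turn from the pose measured when the call began, along the tool's axes at that moment; what a row does not reach only later rows make up. The controller multiplies each number of a shift by 10 cm and each number of a turn by 0.5 rad. A row lasts 1/10 s, in which the tool goes at most 50 mm and 8.59 degrees, less where a joint would pass 70% of its speed; a pose out of reach is approached as far as the arm can. A call with a number of a shift or a turn outside -1 to 1 is refused whole. A call with a gripper value outside its range is refused whole. OPENING is the opening, from 0 (shut) to 1 (fully open), set as the call begins (- or left out, the last holds). The fingers move at their own pace and stop on an object; FORCE is the grip in N (left out, the last holds). Time passes only in rows, so rows that repeat a pose let the fingers close. It gives the time, the measured TCP pose, the force and the opening at its end, in the units of the state.
- ctrl.read_state(): the state, without advancing time (a new reading comes with each control period).
- imaging.snapshot(name): name is "side" or "top" or "wrist"; returns a dict with "img" (384x512x3 uint8, red, green, blue), "range_z" (384x512 float32, m along the optical axis (not along the pixel's ray), 0 where there is no reading), "fx", "fy", "cx", "cy" (pixels), "D" ([k1, k2, p1, p2, k3] as OpenCV has them; the pictures are not rectified), "extrinsics" (4x4, takes a point from camera to world coordinates); the wrist camera has in their place "T_tool_cam" (4x4, takes a point from camera to tool coordinates, whose origin is the TCP and whose axes are the flange's). Camera axes: x right, y down, z forward; pixel columns grow to the right and rows downward; lengths in m; the calibration is good to about 2 mm. A picture is of the moment at which its call begins: read the wrist's pose just before it.
- ctrl.hand_in(): hands the job in, once; it reports no verdict.
The state is a dict: "time_s": time; "joint_pos": joint angles; "joint_velocities": joint speeds; "joint_torque": joint torques, N m; "tool_pos": TCP position; "tcp_rot": TCP orientation; "ft_force": force on the tool from outside, world axes, zero at the start; "moment": the same for the moment, N m; "gripper_width": finger opening in m.
Only numpy, scipy, OpenCV 4.12 (cv2) and the standard library are available. Lean on these libraries where they do the work, as an engineer would, in place of code of your own. Each camera call takes 0.05 s, during which the arm holds its last target. There are 200 camera calls.

## Working session

There is one attempt and no reset: what is moved stays moved. The work goes in short steps, Python scripts to look and compute and a shell command to move; the robot and the scene stay as the last step left them, time stands still between calls to the robot, and variables do not carry over. Pictures are saved under pics/ and viewed, about 8 in all and at most 12, crops included, and the job is handed in when it is done.

```bash
mkdir -p pics; ls
cat > h.py <<'E'
import numpy as np,cv2
from cell import ctrl,imaging
from scipy.spatial.transform import Rotation as R
def snap(n,tag):
    s=ctrl.read_state(); d=imaging.snapshot(n)
    if n=='wrist':
        T=np.eye(4);T[:3,:3]=R.from_quat(s['tcp_rot']).as_matrix();T[:3,3]=s['tool_pos'];d['extrinsics']=T@d['T_tool_cam']
    np.save(f'pics/{tag}.npy',d,allow_pickle=True); cv2.imwrite(f'pics/{tag}.png',d['img'][:,:,::-1]); return d
def load(tag): return np.load(f'pics/{tag}.npy',allow_pickle=True).item()
def K(d): return np.array([[d['fx'],0,d['cx']],[0,d['fy'],d['cy']],[0,0,1.]])
def ray(d,u,v):
    p=cv2.undistortPoints(np.array([[[u,v]]],float),K(d),np.array(d['D'],float))[0,0]
    E=np.array(d['extrinsics']); return E[:3,3],E[:3,:3]@np.array([p[0],p[1],1.])
def px(d,u,v,r=1):
    z=d['range_z'][v-r:v+r+1,u-r:u+r+1];z=np.median(z[z>0]) if (z>0).any() else np.nan
    o,k=ray(d,u,v); return o+k*z
def atz(d,u,v,z):
    o,k=ray(d,u,v); return o+k*(z-o[2])/k[2]
def proj(d,P):
    E=np.linalg.inv(d['extrinsics']);q,_=cv2.projectPoints(np.array(P,float).reshape(-1,3),cv2.Rodrigues(E[:3,:3])[0],E[:3,3],K(d),np.array(d['D'],float));return q[:,0]
def cloud(d):
    z=d['range_z'];h,w=z.shape;u,v=np.meshgrid(np.arange(w),np.arange(h))
    p=cv2.undistortPoints(np.stack([u,v],-1).reshape(-1,1,2).astype(float),K(d),np.array(d['D'],float)).reshape(h,w,2)
    c=np.dstack([p*z[...,None],z]); E=np.array(d['extrinsics']); W=c@E[:3,:3].T+E[:3,3]; W[z==0]=np.nan; return W
E
python3 - <<'E'
from h import *
a=snap('top','top1');b=snap('side','side1')
print(ctrl.read_state(),ctrl.hold_point_z)
cv2.imwrite('pics/both.png',cv2.resize(np.vstack([a['img'],b['img']])[:,:,::-1],(400,600)))
E
```

```text
pics
{'time_s': 0.1, 'joint_pos': array([ 1.30300766e+00,  3.20264662e-01,  1.56557687e+00,  3.03561688e-07,
        1.25739027e+00, -1.99956679e-02]), 'joint_velocities': array([ 0.00083631,  0.00016556, -0.00313155,  0.00133868, -0.00079625,
       -0.00055072]), 'joint_torque': array([-5.57811945e-04, -4.13328552e+01, -2.32509470e+01,  7.28065870e-02,
        4.21718939e-02, -3.99474698e-05]), 'tool_pos': array([0.14090286, 0.55699617, 0.21317557]), 'tcp_rot': array([ 1.23579774e-01,  9.92334302e-01, -8.11084097e-04, -1.17666716e-04]), 'ft_force': array([-0.03437577,  1.42921043, -0.4460717 ]), 'moment': array([ 0.01235477, -0.02649221, -0.00204949]), 'gripper_width': 0.09113580371554378} 0.0188
```

View pics/top1.png

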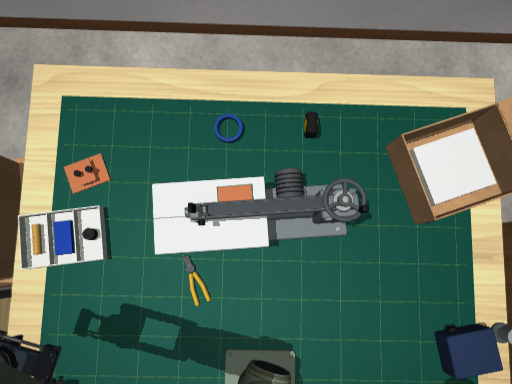

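View pics/side1.png

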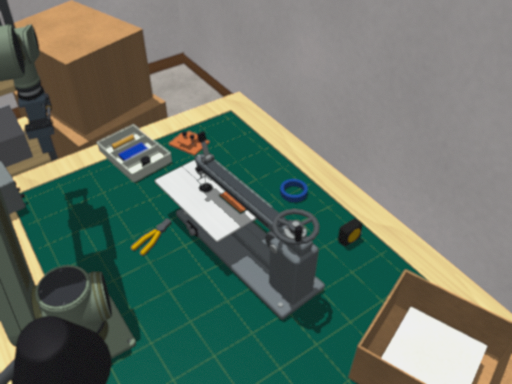

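Run:
```python
from h import *
a=load('top1');b=load('side1')
W=cloud(a)
def c(i,u,v,w,h): return cv2.resize(i['img'][v:v+h,u:u+w,::-1],(400,300),interpolation=cv2.INTER_CUBIC)
o=np.vstack([np.hstack([c(a,170,170,80,60),c(a,305,170,80,60)]),np.hstack([c(b,180,135,80,60),c(b,255,195,80,60)])])
cv2.imwrite('pics/crop1.png',o)
for n,(u0,v0,u1,v1),zl in (('wheel',(310,165,385,235),(.262,.28)),('knob',(310,165,385,235),(.30,.34)),('armtop',(215,180,310,230),(.235,.25)),('lev',(170,190,215,230),(.27,.35))):
    S=W[v0:v1,u0:u1]; m=(S[...,2]>zl[0])&(S[...,2]<zl[1]); P=S[m]; print(n,len(P),P.mean(0) if len(P) else 0, P.min(0) if len(P) else 0,P.max(0) if len(P) else 0)
    if n=='armtop':
        cc=P[:,:2]-P[:,:2].mean(0); _,s,V=np.linalg.svd(cc,full_matrices=False); print(V[0],np.ptp(cc@V[0]),np.ptp(cc@V[1]))
```

```text
wheel 806 [ 0.52364857 -0.19151309  0.2740506 ] [ 0.47008116 -0.25055888  0.26276946] [ 0.57703201 -0.13989911  0.27999048]
knob 57 [ 0.49627887 -0.23279989  0.31501427] [ 0.48822404 -0.24225083  0.30092955] [ 0.50654115 -0.22553753  0.32377813]
armtop 1417 [0.50298024 0.01115615 0.24448092] [ 0.47280079 -0.1100976   0.23500766] [0.5359708  0.1315896  0.24998875]
[-0.09395254  0.99557668] 0.24448411440808357 0.042938102956345175
lev 118 [0.4878054  0.17582642 0.31241355] [0.47620825 0.16020823 0.27136557] [0.50003054 0.18810285 0.33387972]
```

View pics/crop1.png

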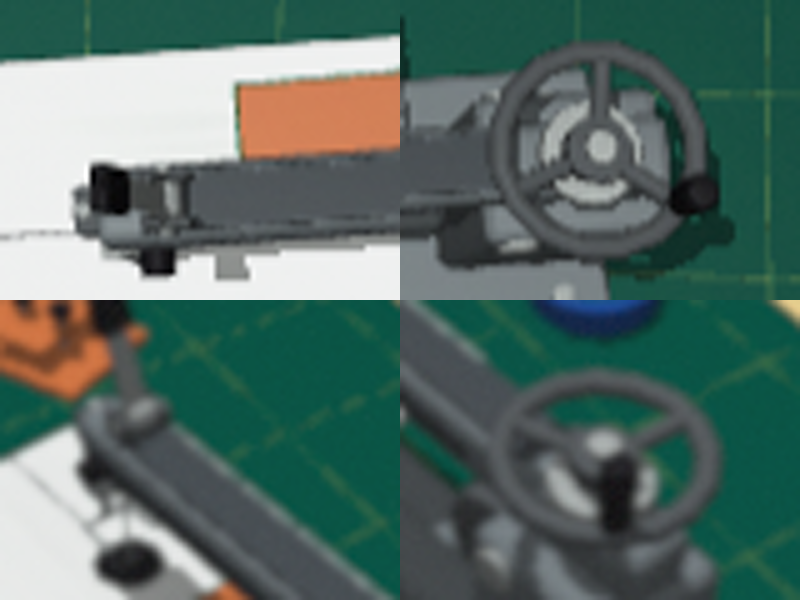

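Top view and crops: the lever paddle is at top px (192,208), leaning forward. The wheel hub is at (345,200) and the crank knob at (363,209). The measurements fit together: saw yaw ≈ 0.094 rad, wheel axis (0.5235,-0.195), lever pivot ≈ (0.490,0.160) and knob at radius 47 mm. I'll close the fingers and go to the front of the lever.

```bash
python3 -m inch '[[[-0.5,-0.25,-0.6],-0.3],[[-1,-0.5,-0.87],-0.6],[[-1,-0.5,-0.87],-0.684],[[-1,-0.5,-0.87],-0.684],[[-1,-0.5,-0.87],-0.684]]' 0 20
python3 - <<'E'
from h import *
s=ctrl.read_state();M=R.from_quat(s['tcp_rot']).as_matrix();print(M.round(3)); print((np.array([.4819,.245,.30])-s['tool_pos'])@M)
E
```

```text
time_s: 0.6
tool_pos: [0.2259, 0.4839, 0.3004]
tcp_rot: [-0.046, 0.999, -0.0, -0.0]
ft_force: [-0.9, 0.5, -0.9]
gripper_width: 0.0541
[[-0.996 -0.092 -0.001]
 [-0.092  0.996 -0.001]
 [ 0.001 -0.001 -1.   ]]
[-0.23293772 -0.26141884  0.00035087]
```

```bash
python3 -m inch '[[[-0.5,-0.3,0],0],[[-1,-0.7,0],0],[[-1,-0.7,0],0],[[-1,-0.7,0],0]]'
python3 -m inch '[[[-0.5,-0.4,0],0],[[-1,-0.8,0],0],[[-1,-0.8,0],0],[[-1,-0.8,0],0]]'
python3 -m inch '[[[-0.3,-0.4,0],0],[[-0.3,-0.8,0],0],[[-0.3,-0.8,0],0],[[-0.3,-0.8,0],0]]'
python3 - <<'E'
from h import *
s=ctrl.read_state();M=R.from_quat(s['tcp_rot']).as_matrix();print(M.round(3)); print('to pivot',(np.array([.4899,.1604,.254])-s['tool_pos'])@M)
d=snap('wrist','w1')
E
```

```text
time_s: 1.0
tool_pos: [0.3329, 0.4224, 0.2985]
tcp_rot: [-0.045, 0.999, -0.002, -0.001]
ft_force: [-0.6, 1.0, -0.5]
gripper_width: 0.0223
time_s: 1.4
tool_pos: [0.4409, 0.3511, 0.2966]
tcp_rot: [-0.043, 0.999, -0.003, -0.002]
ft_force: [0.1, 0.7, -0.8]
gripper_width: 0.0004
time_s: 1.8
tool_pos: [0.4764, 0.2754, 0.2964]
tcp_rot: [-0.044, 0.999, -0.002, -0.003]
ft_force: [-0.2, 0.2, -0.5]
gripper_width: 0.0007
[[-0.996 -0.087 -0.006]
 [-0.087  0.996 -0.004]
 [ 0.006 -0.004 -1.   ]]
to pivot [-0.00368801 -0.1155295   0.04280136]
```

View pics/w1.png

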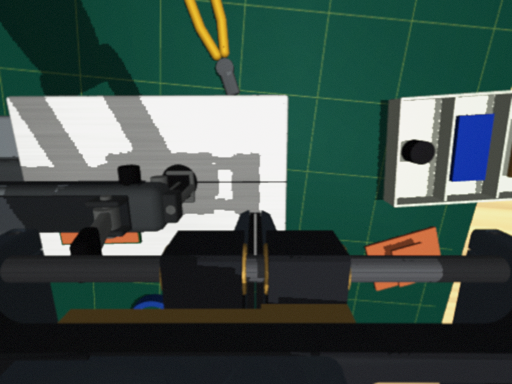

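Wrist view: the paddle is at px (90,240), behind and in line with the shut fingers. I'll push it rearward.

```bash
python3 -m inch '[[[-0.04,-0.35,0],0],[[-0.04,-0.6,0],0],[[-0.04,-0.7,0],0],[[-0.04,-0.75,0],0],[[-0.04,-0.8,0],0],[[-0.04,-0.85,0],0],[[-0.04,-0.9,0],0],[[-0.04,-0.95,0],0],[[-0.04,-1,0],0]]'
python3 -m inch '[[[0,-0.06,0],0],[[0,-0.12,0],0],[[0,-0.18,0],0],[[0,-0.24,0],0],[[0,-0.3,0],0],[[0,-0.34,0],0]]'
python3 - <<'E'
from h import *
s=ctrl.read_state();M=R.from_quat(s['tcp_rot']).as_matrix();print(M.round(3)); print('to pivot',(np.array([.4899,.1604,.254])-s['tool_pos'])@M)
E
```

```text
time_s: 2.75
tool_pos: [0.4897, 0.1795, 0.2983]
tcp_rot: [-0.045, 0.999, 0.001, -0.001]
ft_force: [0.2, 4.5, 5.2]
gripper_width: 0.0007
time_s: 3.35
tool_pos: [0.4922, 0.1479, 0.297]
tcp_rot: [-0.045, 0.999, 0.003, -0.003]
ft_force: [-0.3, 7.5, -1.8]
gripper_width: 0.0005
[[-0.996 -0.091 -0.006]
 [-0.091  0.996  0.006]
 [ 0.005  0.006 -1.   ]]
to pivot [0.00098676 0.0123897  0.04304099]
```

```bash
python3 -m inch '[[[0,-0.08,0.03],0],[[0,-0.14,0.06],0],[[0,-0.2,0.1],0],[[0,-0.26,0.14],0],[[0,-0.32,0.18],0],[[0,-0.38,0.21],0],[[0,-0.44,0.24],0],[[0,-0.5,0.26],0],[[0,-0.5,0.27],0]]'
python3 - <<'E'
from h import *
s=ctrl.read_state();M=R.from_quat(s['tcp_rot']).as_matrix();print('to pivot',(np.array([.4899,.1604,.254])-s['tool_pos'])@M)
E
```

```text
time_s: 4.25
tool_pos: [0.4969, 0.0979, 0.2699]
tcp_rot: [-0.045, 0.999, 0.003, -0.002]
ft_force: [0.1, 2.3, 4.2]
gripper_width: 0.0006
to pivot [0.00131509 0.0627346  0.01631101]
```

```bash
python3 -m inch '[[[0,0,0.02],0],[[0,0,0.04],0],[[0,0,0.04],0]]'
python3 -m inch '[[[0,0,0.02],0],[[0,0,0.04],0],[[0,0,0.04],0]]'
```

```text
time_s: 4.55
tool_pos: [0.4971, 0.0977, 0.2682]
tcp_rot: [-0.045, 0.999, 0.003, -0.001]
ft_force: [-3.0, 2.4, 14.0]
gripper_width: 0.0007
time_s: 4.85
tool_pos: [0.4972, 0.0976, 0.268]
tcp_rot: [-0.045, 0.999, 0.003, 0.001]
ft_force: [-5.6, 1.9, 20.8]
gripper_width: 0.0002
```

Stopped at the expected height (0.268) with 20 N, so the lever is against its stop. Next I retreat up and move toward the knob.

```bash
python3 -m inch '[[[0,0,-0.4],0],[[0,0,-0.8],0],[[0,0,-0.9],0],[[0,-0.4,-0.9],0],[[0,-0.8,-0.9],0],[[0,-1,-0.9],0],[[0,-1,-0.9],0]]' 0.55
python3 -m inch '[[[0,-0.4,0],0],[[0,-0.8,0],0],[[0,-1,0],0],[[0,-1,0],0]]'
python3 - <<'E'
from h import *
s=ctrl.read_state();M=R.from_quat(s['tcp_rot']).as_matrix();print('to knob',(np.array([.4963,-.2335,.287])-s['tool_pos'])@M)
a=snap('wrist','w2');b=snap('side','side2');t=snap('top','top2')
def c(i,u,v,w,h): return cv2.resize(i['img'][v:v+h,u:u+w,::-1],(400,300),interpolation=cv2.INTER_CUBIC)
cv2.imwrite('pics/crop2.png',np.vstack([np.hstack([cv2.resize(a['img'][...,::-1],(400,300)),c(b,180,135,80,60)]),np.hstack([c(t,170,170,80,60),c(t,305,170,80,60)])]))
P=cloud(t);S=P[190:235,170:230];m=(S[...,2]>.255);Q=S[m]-np.array([.4899,.1604,.254]);y=Q@np.array([-.094,.9956,0]);
for k in np.arange(-.09,.03,.01):
    q=Q[(y>k)&(y<k+.01)]; print(round(k,3),len(q),np.median(q[:,2]).round(4) if len(q) else '')
E
```

```text
time_s: 5.55
tool_pos: [0.5057, -0.0052, 0.356]
tcp_rot: [-0.043, 0.999, 0.002, -0.001]
ft_force: [-0.0, -0.3, 0.0]
gripper_width: 0.0498
time_s: 5.95
tool_pos: [0.5142, -0.1064, 0.3544]
tcp_rot: [-0.042, 0.999, 0.001, -0.002]
ft_force: [-0.1, 0.4, 0.4]
gripper_width: 0.0504
to knob [ 0.02826978 -0.12537995  0.06710503]
-0.09 0 
-0.08 0 
-0.07 29 0.0145
-0.06 39 0.0131
-0.05 21 0.0111
-0.04 21 0.0094
-0.03 24 0.0081
-0.02 27 0.0063
-0.01 45 0.0071
-0.0 43 0.0073
0.01 5 0.0067
0.02 0
```

View pics/crop2.png

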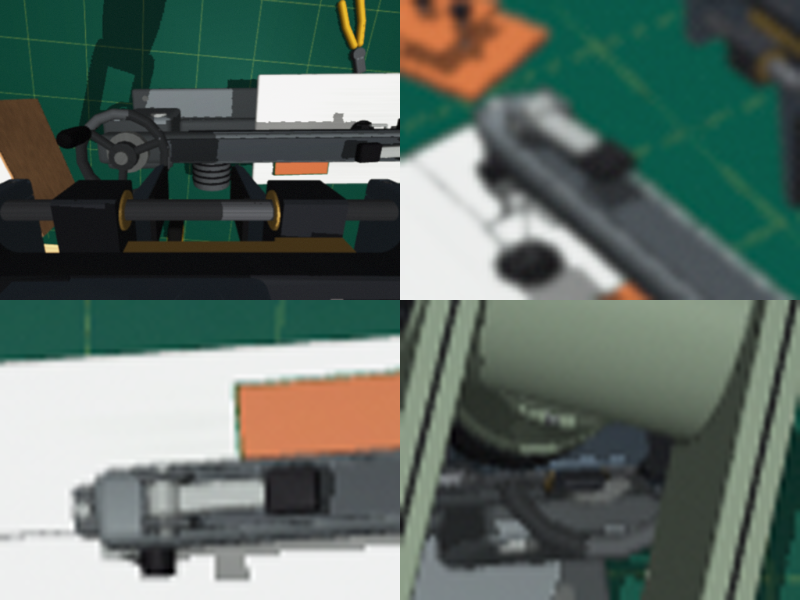

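The lever lies along the arm: its slope is about 9° in the depth data, and the crops agree. The knob is at wrist px (~92,175). I'll check it against the wrist depth.

```bash
python3 -m inch '[[[0.1,-0.4,0],0],[[0.2,-0.8,0],0],[[0.28,-1,0],0],[[0.28,-1,0],0]]'
python3 - <<'E'
from h import *
a=load('w2');P=cloud(a)[140:240,60:230].reshape(-1,3)
k=P[(P[:,2]>.285)&(P[:,2]<.335)&(P[:,1]<-.2)];print(len(k),k.mean(0),np.nanpercentile(k,[3,97],axis=0))
r=P[(P[:,2]>.262)&(P[:,2]<.279)]
f=r[:,:2]; 
from scipy.optimize import least_squares
m=np.abs(np.hypot(*(f-[.5235,-.195]).T)-.051)<.012
q=least_squares(lambda c:np.hypot(*(f[m]-c[:2]).T)-c[2],[.5235,-.195,.05],loss='soft_l1',f_scale=.003).x;print(m.sum(),q)
s=ctrl.read_state();M=R.from_quat(s['tcp_rot']).as_matrix();print('to knob',(np.array([.4963,-.2335,.287])-s['tool_pos'])@M)
b=load('side1');P=cloud(b)[195:255,255:335].reshape(-1,3);k=P[(P[:,2]>.285)&(P[:,2]<.335)];print(len(k),k.mean(0),np.nanpercentile(k,[3,97],axis=0))
E
```

```text
time_s: 6.5
tool_pos: [0.4946, -0.2065, 0.3546]
tcp_rot: [-0.043, 0.999, 0.002, -0.002]
ft_force: [0.0, 0.8, 0.0]
gripper_width: 0.0502
892 [ 0.49374716 -0.23057366  0.307786  ] [[ 0.48661721 -0.23969461  0.28746142]
 [ 0.50257936 -0.22534577  0.31714506]]
2867 [ 0.52008204 -0.19272612  0.04834512]
to knob [ 0.00039978 -0.02732729  0.06747368]
107 [ 0.49419472 -0.23995336  0.30529579] [[ 0.48784611 -0.24608935  0.28709879]
 [ 0.50294941 -0.22997283  0.31816618]]
```

```bash
python3 -m inch '[[[0.02,-0.28,0],0],[[0.02,-0.28,0],0],[[0.02,-0.28,0.3],0],[[0.02,-0.28,0.5],0],[[0.02,-0.28,0.675],0],[[0.02,-0.28,0.675],0],[[0.02,-0.28,0.675],0]]'
python3 -m inch '[[[0,0,0],0],[[0,0,0],0],[[0,0,0],0],[[0,0,0],0],[[0,0,0],0],[[0,0,0],0]]' 0 35
python3 - <<'E'
from h import *
s=ctrl.read_state();M=R.from_quat(s['tcp_rot']).as_matrix();print(M.round(3));print('rel tool',(s['tool_pos']-np.array([.5225,-.1945,.287]))@M, s['ft_force'],s['joint_pos'])
E
```

```text
time_s: 7.2
tool_pos: [0.4953, -0.2329, 0.2875]
tcp_rot: [-0.044, 0.999, 0.002, -0.001]
ft_force: [-1.2, -0.1, 0.0]
gripper_width: 0.0505
time_s: 7.8
tool_pos: [0.495, -0.2338, 0.288]
tcp_rot: [-0.044, 0.999, 0.001, -0.001]
ft_force: [-1.4, -2.6, 2.4]
gripper_width: 0.0179
[[-0.996 -0.087 -0.003]
 [-0.087  0.996  0.002]
 [ 0.003  0.002 -1.   ]]
rel tool [ 0.03080383 -0.036747   -0.00100478] [-1.40741343 -2.61827377  2.4109972 ] [-4.62573937e-01  2.40415606e-01  1.49062781e+00  5.39382678e-04
  1.41416327e+00 -2.12087678e+00]
```

```bash
cat > k.py <<'E'
import sys
from h import *
C=np.array([float(sys.argv[3]),float(sys.argv[4])]) if len(sys.argv)>4 else np.array([.5225,-.1945])
n,st=int(sys.argv[1]),float(sys.argv[2])
s=ctrl.read_state();M=R.from_quat(s['tcp_rot']).as_matrix()
p=s['tool_pos'];rel=np.array([p[0]-C[0],p[1]-C[1],p[2]-.288]);t=rel@M
w=np.arctan2(rel[1],rel[0]);er=np.array([np.cos(w),np.sin(w),0]);et=np.array([np.sin(w),-np.cos(w),0])
F=s['ft_force'];print('t %.2f r %.4f worlddeg %.1f  F rad %.1f tan(resist) %.1f z %.1f  wid %.4f'%(s['time_s'],np.hypot(*rel[:2]),np.degrees(w),F@er,-F@et,F[2],s['gripper_width']))
a0=np.arctan2(t[1],t[0])
for i in range(1,n+1):
    a=a0+np.radians(st*i);print('[[%.2f,%.2f,%.2f],0],'%(*(10*(.048*np.array([np.cos(a),np.sin(a)])-t[:2])),-10*t[2]),end='')
print()
E
python3 k.py 16 6
```

```text
t 7.80 r 0.0480 worlddeg -125.0  F rad 3.0 tan(resist) 0.3 z 2.4  wid 0.0179
[[0.04,0.03,0.00],0],[[0.07,0.07,0.00],0],[[0.10,0.11,0.00],0],[[0.12,0.16,0.00],0],[[0.14,0.20,0.00],0],[[0.16,0.25,0.00],0],[[0.17,0.30,0.00],0],[[0.17,0.35,0.00],0],[[0.17,0.40,0.00],0],[[0.16,0.45,0.00],0],[[0.15,0.50,0.00],0],[[0.14,0.55,0.00],0],[[0.12,0.59,0.00],0],[[0.09,0.64,0.00],0],[[0.06,0.68,0.00],0],[[0.03,0.71,0.00],0],
```

```bash
python3 -m inch '[[[0.04,0.03,0],0],[[0.07,0.07,0],0],[[0.1,0.11,0],0],[[0.12,0.16,0],0],[[0.14,0.2,0],0],[[0.16,0.25,0],0],[[0.17,0.3,0],0],[[0.17,0.35,0],0]]'; python3 k.py 12 8
```

```text
time_s: 8.6
tool_pos: [0.4751, -0.1999, 0.288]
tcp_rot: [-0.044, 0.999, 0.001, -0.001]
ft_force: [2.9, -1.6, 0.0]
gripper_width: 0.0178
t 8.60 r 0.0477 worlddeg -173.5  F rad -2.7 tan(resist) 1.9 z 0.0  wid 0.0178
[[0.00,0.07,-0.00],0],[[-0.01,0.13,-0.00],0],[[-0.03,0.20,-0.00],0],[[-0.06,0.26,-0.00],0],[[-0.10,0.31,-0.00],0],[[-0.15,0.36,-0.00],0],[[-0.20,0.40,-0.00],0],[[-0.25,0.44,-0.00],0],[[-0.32,0.46,-0.00],0],[[-0.38,0.48,-0.00],0],[[-0.45,0.49,-0.00],0],[[-0.51,0.49,-0.00],0],
```

```bash
python3 -m inch '[[[0,0.07,0],0],[[-0.01,0.13,0],0],[[-0.03,0.2,0],0],[[-0.06,0.26,0],0],[[-0.1,0.31,0],0],[[-0.15,0.36,0],0],[[-0.2,0.4,0],0],[[-0.25,0.44,0],0],[[-0.32,0.46,0],0]]'; python3 k.py 8 8
```

```text
time_s: 9.5
tool_pos: [0.5025, -0.1514, 0.288]
tcp_rot: [-0.044, 0.999, 0.001, -0.002]
ft_force: [0.5, -2.8, -0.0]
gripper_width: 0.0181
t 9.50 r 0.0475 worlddeg 114.9  F rad -2.7 tan(resist) 0.8 z -0.0  wid 0.0181
[[-0.06,0.02,-0.00],0],[[-0.13,0.03,-0.00],0],[[-0.20,0.03,-0.00],0],[[-0.26,0.02,-0.00],0],[[-0.33,0.00,-0.00],0],[[-0.39,-0.02,-0.00],0],[[-0.44,-0.06,-0.00],0],[[-0.50,-0.10,-0.00],0],
```

Still slack after 120°.

```bash
python3 -m inch '[[[-0.06,0.02,0],0],[[-0.13,0.03,0],0],[[-0.2,0.03,0],0],[[-0.26,0.02,0],0],[[-0.33,0,0],0],[[-0.39,-0.02,0],0],[[-0.44,-0.06,0],0]]'; python3 k.py 8 8
```

```text
time_s: 10.2
tool_pos: [0.5469, -0.153, 0.2878]
tcp_rot: [-0.044, 0.999, 0.001, -0.003]
ft_force: [-4.0, -1.0, 1.9]
gripper_width: 0.0182
t 10.20 r 0.0481 worlddeg 59.6  F rad -2.9 tan(resist) 3.0 z 1.9  wid 0.0182
[[-0.05,-0.04,-0.00],0],[[-0.10,-0.09,-0.00],0],[[-0.13,-0.15,-0.00],0],[[-0.16,-0.21,-0.00],0],[[-0.19,-0.27,-0.00],0],[[-0.20,-0.34,-0.00],0],[[-0.20,-0.40,-0.00],0],[[-0.19,-0.47,-0.00],0],
```

```bash
python3 -m inch '[[[-0.05,-0.04,0],0],[[-0.1,-0.09,0],0],[[-0.13,-0.15,0],0]]'; python3 k.py 1 8;python3 -m inch '[[[-0.02,-0.06,0],0],[[-0.05,-0.12,0],0]]';python3 k.py 10 5
```

```text
time_s: 10.5
tool_pos: [0.5618, -0.1662, 0.2878]
tcp_rot: [-0.044, 0.999, 0.003, -0.003]
ft_force: [-2.1, 1.7, 2.5]
gripper_width: 0.0181
t 10.50 r 0.0484 worlddeg 35.8  F rad -0.7 tan(resist) 2.6 z 2.5  wid 0.0181
[[-0.03,-0.06,-0.00],0],
time_s: 10.7
tool_pos: [0.5682, -0.1776, 0.2877]
tcp_rot: [-0.044, 0.999, 0.003, -0.002]
ft_force: [-3.4, 1.8, 2.4]
gripper_width: 0.018
t 10.70 r 0.0487 worlddeg 20.3  F rad -2.5 tan(resist) 2.9 z 2.4  wid 0.0180
[[-0.00,-0.04,-0.00],0],[[-0.01,-0.08,-0.00],0],[[-0.01,-0.13,-0.00],0],[[-0.01,-0.17,-0.00],0],[[-0.00,-0.21,-0.00],0],[[0.01,-0.25,-0.00],0],[[0.02,-0.29,-0.00],0],[[0.03,-0.33,-0.00],0],[[0.05,-0.37,-0.00],0],[[0.08,-0.40,-0.00],0],
```

```bash
python3 -m inch '[[[0,-0.04,0],0],[[-0.01,-0.08,0],0],[[-0.01,-0.13,0],0],[[-0.01,-0.17,0],0],[[0,-0.21,0],0],[[0.01,-0.25,0],0]]';python3 k.py 8 6
```

```text
time_s: 11.3
tool_pos: [0.5704, -0.203, 0.2879]
tcp_rot: [-0.044, 0.999, 0.003, -0.001]
ft_force: [1.8, 2.4, 3.7]
gripper_width: 0.0183
t 11.30 r 0.0487 worlddeg -10.0  F rad 1.3 tan(resist) 2.7 z 3.7  wid 0.0183
[[0.02,-0.05,0.00],0],[[0.04,-0.09,0.00],0],[[0.07,-0.14,0.00],0],[[0.10,-0.18,0.00],0],[[0.13,-0.21,0.00],0],[[0.17,-0.25,0.00],0],[[0.21,-0.28,0.00],0],[[0.25,-0.30,0.00],0],
```

```bash
python3 -m inch '[[[0.02,-0.05,0],0],[[0.04,-0.09,0],0],[[0.07,-0.14,0],0],[[0.1,-0.18,0],0],[[0.13,-0.21,0],0],[[0.17,-0.25,0],0]]';python3 k.py 8 6
```

```text
time_s: 11.9
tool_pos: [0.5558, -0.2301, 0.288]
tcp_rot: [-0.044, 0.999, 0.002, -0.0]
ft_force: [3.9, 0.4, 1.2]
gripper_width: 0.0181
t 11.90 r 0.0487 worlddeg -46.9  F rad 2.4 tan(resist) 3.1 z 1.2  wid 0.0181
[[0.05,-0.02,0.00],0],[[0.09,-0.05,0.00],0],[[0.14,-0.07,0.00],0],[[0.18,-0.08,0.00],0],[[0.23,-0.09,0.00],0],[[0.28,-0.10,0.00],0],[[0.33,-0.09,0.00],0],[[0.38,-0.09,0.00],0],
```

```bash
python3 -m inch '[[[0.05,-0.02,0],0],[[0.09,-0.05,0],0],[[0.14,-0.07,0],0],[[0.18,-0.08,0],0],[[0.23,-0.09,0],0],[[0.28,-0.1,0],0]]';python3 k.py 8 6
```

```text
time_s: 12.5
tool_pos: [0.5281, -0.2427, 0.2879]
tcp_rot: [-0.044, 0.999, 0.002, -0.001]
ft_force: [3.3, -1.6, 2.9]
gripper_width: 0.0179
t 12.50 r 0.0486 worlddeg -83.4  F rad 2.0 tan(resist) 3.1 z 2.9  wid 0.0179
[[0.05,0.01,0.00],0],[[0.10,0.01,0.00],0],[[0.15,0.03,0.00],0],[[0.20,0.04,0.00],0],[[0.24,0.06,0.00],0],[[0.28,0.09,0.00],0],[[0.32,0.12,0.00],0],[[0.36,0.15,0.00],0],
```

```bash
python3 -m inch '[[[0.05,0.01,0],0],[[0.1,0.01,0],0],[[0.15,0.03,0],0],[[0.2,0.04,0],0],[[0.24,0.06,0],0],[[0.28,0.09,0],0]]';python3 k.py 8 6
```

```text
time_s: 13.1
tool_pos: [0.4987, -0.2363, 0.2879]
tcp_rot: [-0.044, 0.999, 0.002, -0.001]
ft_force: [0.6, -4.0, 2.0]
gripper_width: 0.018
t 13.10 r 0.0481 worlddeg -119.7  F rad 3.2 tan(resist) 2.4 z 2.0  wid 0.0180
[[0.04,0.03,0.00],0],[[0.08,0.07,0.00],0],[[0.11,0.10,0.00],0],[[0.14,0.15,0.00],0],[[0.16,0.19,0.00],0],[[0.18,0.24,0.00],0],[[0.19,0.28,0.00],0],[[0.20,0.33,0.00],0],
```

```bash
python3 -m inch '[[[0.04,0.03,0],0],[[0.08,0.07,0],0],[[0.11,0.1,0],0],[[0.14,0.15,0],0],[[0.16,0.19,0],0],[[0.18,0.24,0],0]]';python3 k.py 8 6
```

```text
time_s: 13.7
tool_pos: [0.479, -0.2142, 0.2877]
tcp_rot: [-0.044, 0.999, 0.001, -0.001]
ft_force: [4.5, -5.6, -2.1]
gripper_width: 0.018
t 13.70 r 0.0478 worlddeg -155.6  F rad -1.8 tan(resist) 7.0 z -2.1  wid 0.0180
[[0.02,0.05,-0.00],0],[[0.03,0.10,-0.00],0],[[0.03,0.15,-0.00],0],[[0.03,0.20,-0.00],0],[[0.02,0.25,-0.00],0],[[0.01,0.30,-0.00],0],[[-0.01,0.34,-0.00],0],[[-0.03,0.39,-0.00],0],
```

```bash
python3 -m inch '[[[0.01,0.02,0],0],[[0.02,0.05,0],0],[[0.02,0.07,0],0],[[0.03,0.1,0],0]]';python3 k.py 1 1; python3 -m inch '[[[0,0,0],0],[[0,0,0],0]]'; python3 k.py 6 3
```

```text
time_s: 14.1
tool_pos: [0.476, -0.2057, 0.2876]
tcp_rot: [-0.044, 0.999, -0.0, 0.0]
ft_force: [5.6, -6.0, -2.4]
gripper_width: 0.018
t 14.10 r 0.0478 worlddeg -166.5  F rad -4.1 tan(resist) 7.2 z -2.4  wid 0.0180
[[0.00,0.01,-0.00],0],
time_s: 14.3
tool_pos: [0.4759, -0.2048, 0.2875]
tcp_rot: [-0.044, 0.999, 0.001, -0.0]
ft_force: [2.3, -1.2, 0.5]
gripper_width: 0.018
t 14.30 r 0.0477 worlddeg -167.5  F rad -1.9 tan(resist) 1.7 z 0.5  wid 0.0180
[[0.01,0.02,-0.00],0],[[0.01,0.05,-0.00],0],[[0.01,0.07,-0.00],0],[[0.01,0.10,-0.00],0],[[0.00,0.12,-0.00],0],[[-0.00,0.15,-0.00],0],
```

```bash
python3 -m inch '[[[0.01,0.02,0],0],[[0.01,0.05,0],0],[[0.01,0.07,0],0],[[0.01,0.1,0],0]]';python3 k.py 6 3
```

```text
time_s: 14.7
tool_pos: [0.4749, -0.1973, 0.2876]
tcp_rot: [-0.044, 0.999, -0.002, 0.001]
ft_force: [5.9, -10.4, -2.7]
gripper_width: 0.0178
t 14.70 r 0.0477 worlddeg -176.6  F rad -5.3 tan(resist) 10.7 z -2.7  wid 0.0178
[[0.00,0.03,-0.00],0],[[-0.00,0.05,-0.00],0],[[-0.01,0.07,-0.00],0],[[-0.01,0.10,-0.00],0],[[-0.02,0.12,-0.00],0],[[-0.02,0.15,-0.00],0],
```

```bash
python3 -m inch '[[[0,0.02,0],0],[[0,0.03,0],0],[[0,0.035,0],0],[[0,0.04,0],0],[[-0.01,0.045,0],0]]';python3 k.py 4 2;  python3 -m inch '[[[0,0.02,0],0],[[0,0.03,0],0],[[0,0.035,0],0],[[0,0.04,0],0],[[-0.01,0.045,0],0]]';python3 k.py 4 2
```

```text
time_s: 15.2
tool_pos: [0.475, -0.1951, 0.2875]
tcp_rot: [-0.044, 0.999, -0.005, 0.0]
ft_force: [0.1, -9.6, -0.0]
gripper_width: 0.0178
t 15.20 r 0.0475 worlddeg -179.2  F rad 0.0 tan(resist) 9.6 z -0.0  wid 0.0178
[[0.00,0.02,-0.00],0],[[0.00,0.03,-0.00],0],[[-0.00,0.05,-0.00],0],[[-0.01,0.07,-0.00],0],
time_s: 15.7
tool_pos: [0.475, -0.1933, 0.2875]
tcp_rot: [-0.044, 0.999, -0.008, -0.001]
ft_force: [-1.0, -10.2, 0.8]
gripper_width: 0.0178
t 15.70 r 0.0476 worlddeg 178.5  F rad 0.7 tan(resist) 10.2 z 0.8  wid 0.0178
[[0.00,0.02,-0.01],0],[[-0.00,0.03,-0.01],0],[[-0.00,0.05,-0.01],0],[[-0.01,0.07,-0.01],0],
```

```bash
python3 -m inch '[[[0,0.02,0],0],[[0,0.035,0],0],[[-0.01,0.045,0],0],[[-0.01,0.055,0],0],[[-0.01,0.065,0],0]]';python3 k.py 1 2;  python3 -m inch '[[[0,0.02,0],0],[[0,0.03,0],0],[[0,0.035,0],0],[[0,0.04,0],0],[[-0.01,0.045,0],0]]';python3 k.py 1 2
```

```text
time_s: 16.2
tool_pos: [0.4751, -0.1896, 0.2874]
tcp_rot: [-0.044, 0.999, -0.011, -0.001]
ft_force: [2.1, -10.5, -0.4]
gripper_width: 0.018
t 16.20 r 0.0476 worlddeg 174.1  F rad -3.2 tan(resist) 10.2 z -0.4  wid 0.0180
[[0.00,0.02,-0.00],0],
time_s: 16.7
tool_pos: [0.4753, -0.188, 0.2874]
tcp_rot: [-0.044, 0.999, -0.015, -0.002]
ft_force: [0.2, -11.2, 0.5]
gripper_width: 0.0181
t 16.70 r 0.0477 worlddeg 172.2  F rad -1.7 tan(resist) 11.1 z 0.5  wid 0.0181
[[-0.00,0.02,-0.01],0],
```

Firm at about 11 N. Release, lift and check.

```bash
python3 -m inch '[[[0,0,0],0],[[0,0,0],0]]'; python3 -m inch '[[[0,0,0],0],[[0,0,0],0],[[0,0,0],0],[[0,0,0],0],[[0,0,0],0]]' 0.5
python3 -m inch '[[[0,0,-0.2],0],[[0,0,-0.5],0],[[0,0,-0.9],0],[[0.3,0,-1],0],[[0.6,0,-1],0],[[1,0,-1],0],[[1,0,-1],0]]'
python3 -m inch '[[[0.4,0,0],0],[[0.8,0,0],0],[[1,0,0],0],[[1,0,0],0]]'
python3 - <<'E'
from h import *
t=snap('top','top3');b=snap('side','side3')
print(ctrl.read_state()['ft_force'])
W=cloud(t);S=W[165:235,310:385];k=S[(S[...,2]>.3)&(S[...,2]<.34)];print(len(k),k.mean(0) if len(k) else '')
def c(i,u,v,w,h): return cv2.resize(i['img'][v:v+h,u:u+w,::-1],(400,300),interpolation=cv2.INTER_CUBIC)
cv2.imwrite('pics/fin.png',np.vstack([np.hstack([cv2.resize(t['img'][...,::-1],(400,300)),cv2.resize(b['img'][...,::-1],(400,300))]),np.hstack([c(t,170,170,80,60),c(b,255,195,80,60)])]))
E
```

```text
time_s: 16.9
tool_pos: [0.4752, -0.1885, 0.2873]
tcp_rot: [-0.043, 0.999, -0.015, -0.002]
ft_force: [2.2, -3.2, -0.0]
gripper_width: 0.0183
time_s: 17.4
tool_pos: [0.4749, -0.1882, 0.2872]
tcp_rot: [-0.043, 0.999, -0.015, -0.002]
ft_force: [0.2, 0.1, -0.2]
gripper_width: 0.0454
time_s: 18.1
tool_pos: [0.372, -0.1936, 0.3888]
tcp_rot: [-0.042, 0.999, -0.015, -0.002]
ft_force: [0.8, -0.5, 0.3]
gripper_width: 0.0455
time_s: 18.5
tool_pos: [0.271, -0.2019, 0.39]
tcp_rot: [-0.041, 0.999, -0.016, -0.001]
ft_force: [0.2, 0.8, 0.1]
gripper_width: 0.0455
[-0.05337413 -0.32112983  0.42842786]
57 [ 0.47514982 -0.1868093   0.31424052]
```

View pics/fin.png

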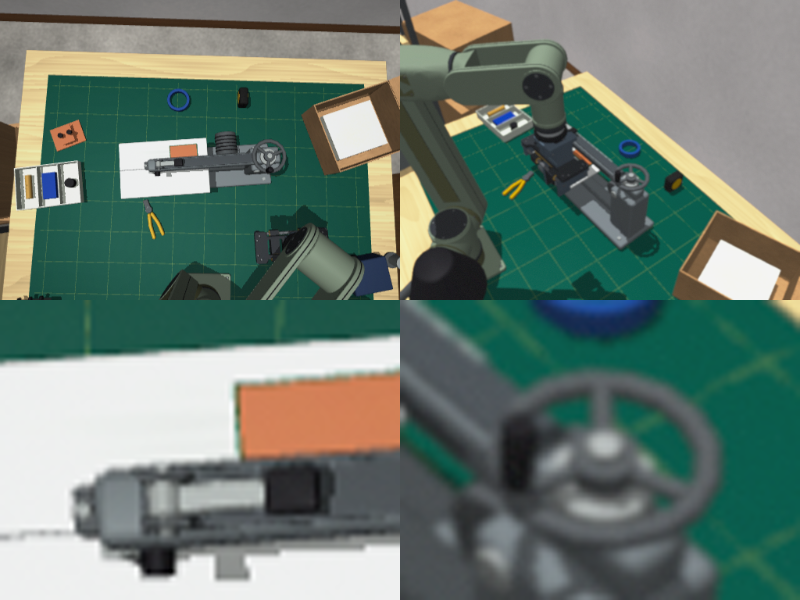

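The final pictures show the lever lying flat along the arm, the bystanders unmoved and the robot clear. The knob is at (0.475,-0.187), where I released it.

```bash
python3 -c "
from cell import ctrl
print(ctrl.hand_in())"
```

```text
the job is handed in; nothing more can be done
None
```

The lever is closed and the blade tensioned, in that order. I handed the job in at about 18.6 s of the 72 s allowed.

- **Lever:** I pushed it over the top with shut fingers and pressed it to its stop with about 21 N. It stopped at the height expected for fully closed. Depth readings gave a slope of about 9°, against 8° nominal.
- **Wheel:** I wound it clockwise about 1.2 turns. It was slack for roughly the first turn, then resistance climbed. The last slow-winding reading was 11.1 N at the knob. The readings just before it were 9.6, 10.2 and 10.2 N, and I saw none above 11.1 N.
- **Final pictures:** The knob stayed where I released it, the lever is still closed, the other items look unmoved, and the robot is clear of everything.

**Uncertainty:** The force readings scatter by about 1 N, and some slack readings were near 3 N instead of the stated 1 to 2 N. The true tension may be about 1 N lower than 11.1 N, which is still within 8 to 14 N.

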